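Tip the seed carton down for the label reader

TASK

Push over the standing seed carton with the green band so that it lands flat on the grey reading plate, label side up and wholly inside the yellow outline. Then press the green button on the control box fully down to read the label, and let it come up again. Only push and press with the fingers: do not lift or carry the carton, do not knock the reader, and leave everything else where it stands.

Things in the scene. Friction and masses are not known exactly. Their poses are not given: they have to be found in the camera images.
- carton: The seed carton to tip: closed kraft cardboard box with a green band, green closing tape and a white label, standing on end on the reading plate. 60 (x) x 110 (y) x 200 (z) mm, about 0.6 kg. Origin: centre of the underside. z runs up the carton; x points out of the blank broad face towards the yellow outline, the way it has to fall; the label is on the opposite (-x) broad face
- carton_center (a point): The carton's centre, 100 mm above its underside; same axes as carton
- carton_foot (a point): Middle of the carton's lower edge on the blank face (30 mm along +x from the origin). Pushed level at the middle of the label face, near the top, the carton hardly slides: it turns about this edge, which stays on the plate, is past balance at a lean of 17 degrees and then falls by itself
- carton_foot_l (a point): Corner of the carton's label face: lower, +y side
- carton_foot_r (a point): Corner of the carton's label face: lower, -y side
- carton_top_l (a point): Corner of the carton's label face: upper, +y side
- carton_top_r (a point): Corner of the carton's label face: upper, -y side
- outline (a point): Centre of the yellow outline (12 mm wide line) on the fixed grey reading plate, at the plate's surface, 4 mm above the bench. Outer edges: 300 mm along this point's x axis, 200 mm along its y axis. The carton stands across the outline's -x end; the control box with the button is beyond its +x end. The plate spans x -215 to +250 mm, y -120 to +120 mm
- read_button (a joint): Travel of the read button in m: 0 up, 0.006 fully down. It springs back; starts to move at about 1.5 N, fully down at 5 N
- read_button_top (a point): Centre of the top of the green push button (34 mm across) on the white control box, 210 mm along the outline's +x axis. Top 56 mm above the bench when up; goes straight down 6 mm. The box, 75 (x) x 110 (y) mm, is 34 mm high above the bench; a black collar, 50 mm across, stands 12 mm above the box, 4 mm below the pressed cap
- reader: Label reader on a post, fixed to the station beside the outline: foot 110 (x) x 80 (y) x 14 mm, post 18 mm thick, tilted grey head about 82 x 60 x 45 mm at the top, overall height 235 mm. Origin: centre of the foot's underside, at x = 45, y = -200 mm from the outline's centre; the head reaches 80 mm from here towards the outline
- carton_orange: A like carton with an orange band, 60 x 110 x 200 mm, standing; stays where it is. Origin: centre of the underside
- jar: Amber seed jar with metal cap, 66 mm across, 95 mm high, standing; stays. Origin: centre of the underside
- mister: White water mister with blue spray head, 74 mm across, 194 mm high, standing; stays. Origin: centre of the underside
- scoop: Aluminium seed scoop lying down, about 190 mm long along its x axis, 52 mm high; stays. Origin: on the bench under the back of its bowl, the handle towards its -x
- punnet: Small empty green punnet, 130 x 100 x 55 mm; stays. Origin: centre of the underside
Not all that is in view belongs to the job. What is shaped like the carton but pink or purple is not meant.

How it is judged:
By the outcome, as a careful person would: the job done as asked, in the order asked, and still so for the second after the job is handed in, with the robot touching nothing.
It also fails if it takes over 45 s, if anything falls off the work surface, if the arm or the gripper's body presses on something with over 40 N, if the wrist force passes 120 N, or if a joint passes its speed limit or range.

ROBOT

A 6-joint arm with a two-finger parallel gripper is mounted at the origin on the work surface. World frame = base frame: x ahead of the robot, y to its left, z up, the work surface at z = 0. Lengths are in m, angles in rad, forces in N, time in s.
With the tool pointing down it reaches from about 0.275 to 0.85 m from the base axis. Payload 19 kg.
Tool frame: the origin (TCP) lies at the very end of the fingers, on their centre line; the grasp point (between the pads) lies 19 mm behind it; y points along the fingers, x is the direction in which the jaws open and shut, and the axes are right-handed (so a half turn about y gives the same grasp; the last joint's range is limited). The gripper opens to 85 mm and grips with 20 to 120 N. Pads are 22 mm wide; open, the fingers measure 114 mm over their backs; the gripper's body (76 mm by 85 mm) begins 54 mm behind the grasp point. The pads swing forward as they close: fully open they stand 13 mm farther back than shut.
Start: joints at [-1.434, 0.15, 1.437, -0, 1.554, -0.134], TCP at [0.154, -0.554, 0.231] pointing down, gripper open.
Joint ranges: [-2.8, 2.8], [-0.68, 2.1], [0.12, 2.68], [-1.39, 4.53], [0.16, 2.79], [-2.81, 2.81]. Speed limits (rad/s): [1.89, 1.89, 2.22, 3.01, 3.01, 3.01].

INTERFACE

Orientations are given as a unit quaternion [w, x, y, z].
In Python, from workcell import * gives the robot as it stands.
- The arm moves only by the tool step_arm, never from a script. Its argument "moves" is a list of rows, each a list of 5 numbers: the opening, from -1 (shut) to 1 (fully open), then the shift along the world's x, y, z in units of 30 mm (1.0 is 30 mm), then the turn about the world's z in units of 8 degrees (1.0 is 8 degrees). In form: [[hand, dx, dy, dz, yaw], ...]. A call has exactly 5 rows; each row is the pose to reach, as a shift and turn from the pose measured when the call began; what a row does not reach only later rows make up. A row lasts 1/10 s, in which the tool goes at most 50 mm and 8.59 degrees, less where a joint would pass 70% of its speed; a pose out of reach is approached as far as the arm can. A call with a gripper value outside its range is refused whole. The fingers move at their own pace and stop on an object; "force" is the grip in N (left out, the last holds). Time passes only in rows, so rows that repeat a pose let the fingers close, or fill a call up. It gives the time, the measured TCP pose, the force and the opening at its end, in the units of the state.
- read_state(): the state, without advancing time (a new reading comes with each control period).
- grab_frame(name): name is "side" or "top"; returns a dict with "image" (400x640x3 uint8, red, green, blue), "fx", "fy", "cx", "cy" (pixels), "T" (4x4, takes a point from camera to world coordinates). Camera axes: x right, y up, looking along -z (the intrinsics and any distortion apply to the point x, -y, -z); pixel columns grow to the right and rows downward; lengths in m; the calibration is good to about 2 mm. A picture is of the moment at which its call begins. There is no depth.
- finish_job(): hands the job in, once; it reports no verdict.
The state is a dict: "time_s": time; "joints": joint angles; "qd": joint speeds; "tau": joint torques, N m; "tool_pos": TCP position; "tcp_rot": TCP orientation; "contact_force": force on the tool from outside, world axes, zero at the start; "torque": the same for the moment, N m; "width": finger opening in m.
Only numpy, scipy, OpenCV 4.12 (cv2) and the standard library are available. Lean on these libraries where they do the work, as an engineer would, in place of code of your own. Each camera call takes 0.05 s, during which the arm holds its last target.

## Working session

There is one attempt and no reset: what is moved stays moved. The work goes in short steps, Python scripts to look and compute and a tool call to move; the robot and the scene stay as the last step left them, time stands still between calls to the robot, and variables do not carry over. Pictures are saved under pics/ and viewed, and the job is handed in when it is done.

Besides the shell and the picture viewer there is one more tool, called after "Request:" as a command line: name --pt "numbers of a row" for each row, then --argument value for the rest. step_arm: Moves the arm, as the interface text tells. Its arguments: {"type":"object","properties":{"moves":{"type":"array"},"force":{"type":"number"}},"required":["moves"]}

```bash
ls; mkdir -p pics; python3 - <<'E'
from workcell import *
import cv2,numpy as np,pickle
for n in("side","top"):
    f=grab_frame(n); cv2.imwrite(f"pics/{n}0.png",f["image"][:,:,::-1]); pickle.dump(f,open(f"{n}0.pkl","wb"))
    print(n,[f[k] for k in("fx","fy","cx","cy")],[k for k in f]);print(np.round(f["T"],4))
s=read_state();print(s)
E
```

```text
pics
side [405.6990227231541, 405.6990227231541, 320.13067180549297, 206.3777756037145] ['image', 'fx', 'fy', 'cx', 'cy', 'T']
[[-0.9375  0.1568 -0.3105  0.2001]
 [-0.3474 -0.4668  0.8133  0.8239]
 [-0.0175  0.8704  0.4921  0.651 ]
 [ 0.      0.      0.      1.    ]]
top [502.4035878884616, 502.4035878884616, 322.48289900374516, 205.1916225706237] ['image', 'fx', 'fy', 'cx', 'cy', 'T']
[[-0.0029  0.9953 -0.0969  0.3376]
 [-1.     -0.0038 -0.0084 -0.0155]
 [-0.0087  0.0968  0.9953  1.7587]
 [ 0.      0.      0.      1.    ]]
{'time_s': 0.1, 'joints': array([-1.43396277e+00,  1.50930175e-01,  1.43793498e+00,  8.42301337e-06,
        1.55378571e+00, -1.34004818e-01]), 'qd': array([-9.01806288e-04,  3.60087772e-04, -2.47323216e-03, -6.71307955e-05,
        6.13332882e-04,  7.25238020e-04]), 'tau': array([ 3.11622549e-03, -7.14388919e+01, -5.71787345e+01, -2.46368390e-04,
        7.22444573e-03,  8.28076935e-06]), 'tool_pos': array([ 0.1537873 , -0.55383625,  0.23075507]), 'tcp_rot': array([ 0.56319143, -0.56265885,  0.42818238, -0.42765673]), 'contact_force': array([ 0.08909201, -0.00827452, -0.24913358]), 'torque': array([0.00064978, 0.00623348, 0.02634661]), 'width': 0.08529747167235689}
```

View pics/side0.png

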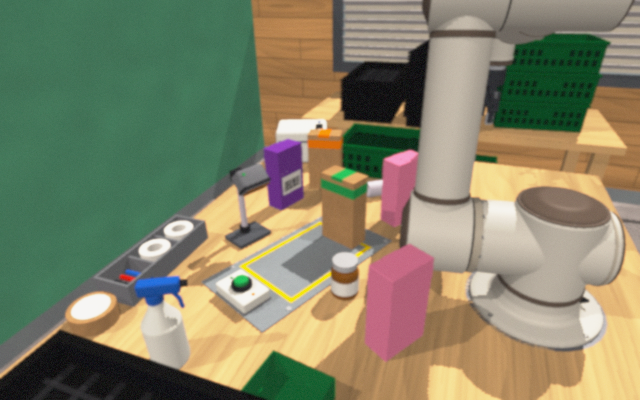

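View pics/top0.png

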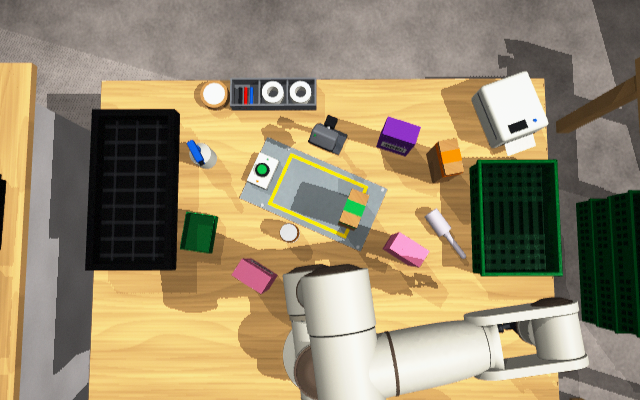

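The side view shows the green-band carton at about (344,205) on the plate, with the button at (241,282). In the top view the carton top is at about (354,208), the button at (262,170) and the yellow outline spans (270–367, 155–236). The carton must fall toward the upper left of the image.

```bash
cat > h.py <<'E'
import numpy as np,cv2,pickle
def ray(f,u,v):
    d=np.array([(u-f["cx"])/f["fx"],-(v-f["cy"])/f["fy"],-1.0]);return f["T"][:3,3],f["T"][:3,:3]@d
def onz(f,u,v,z):
    o,d=ray(f,u,v);return o+d*(z-o[2])/d[2]
def proj(f,p):
    c=f["T"][:3,:3].T@(np.asarray(p)-f["T"][:3,3]);return f["cx"]+f["fx"]*c[0]/-c[2],f["cy"]-f["fy"]*c[1]/-c[2]
def two(f,a,g,b):
    o,d=ray(f,*a);p,e=ray(g,*b);s=np.linalg.lstsq(np.c_[d,-e],p-o,rcond=None)[0]
    x,y=o+s[0]*d,p+s[1]*e;return (x+y)/2,np.linalg.norm(x-y)
E
python3 - <<'E'
from h import *
S=pickle.load(open("side0.pkl","rb"));T=pickle.load(open("top0.pkl","rb"))
for n,f,(a,b,c,d) in(("t",T,(235,385,130,255)),("s",S,(200,400,150,330))):
    im=f["image"][c:d,a:b,::-1];k=5 if n=="t" else 3.3
    cv2.imwrite(f"pics/z{n}.png",cv2.resize(im,None,fx=k,fy=k,interpolation=cv2.INTER_CUBIC)[:600,:800])
    hsv=cv2.cvtColor(f["image"],cv2.COLOR_RGB2HSV)
    y=cv2.inRange(hsv,(24,150,150),(33,255,255));y[:c]=0;y[d:]=0;y[:,:a]=0;y[:,b:]=0
    cv2.imwrite(f"pics/y{n}.png",cv2.resize(y[c:d,a:b],None,fx=3.3,fy=3.3,interpolation=0))
    g=cv2.inRange(hsv,(50,120,60),(85,255,255));g[:c]=0;g[d:]=0;g[:,:a]=0;g[:,b:]=0
    N,L,st,ce=cv2.connectedComponentsWithStats(g)
    for i in range(1,N):
        if st[i,4]>20: print(n,st[i],ce[i].round(1))
E
```

```text
t [257 164  10  11  85] [261.5 168.8]
t [343 199  22  18 232] [353.9 207.6]
s [332 150  68  32 889] [362.8 162.1]
s [321 180  45  19 342] [343.1 189.5]
s [233 276  16  11 139] [240.6 281.1]
```

View pics/zt.png

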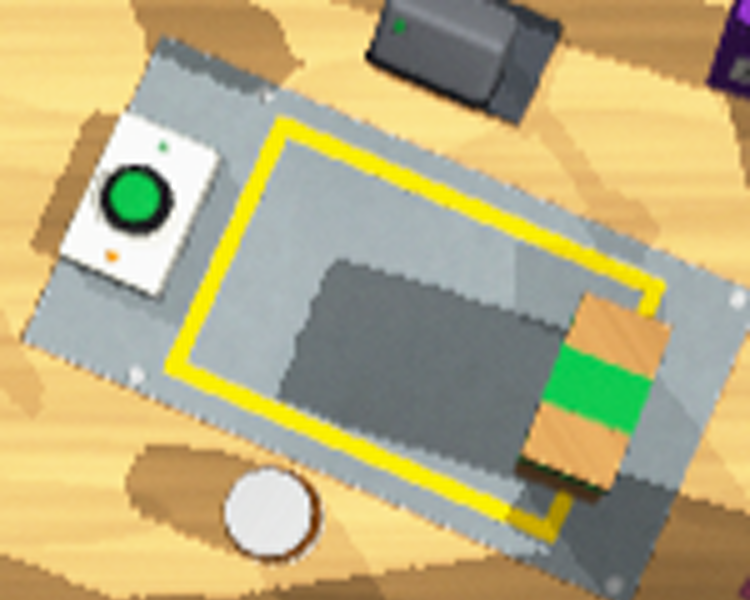

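View pics/zs.png

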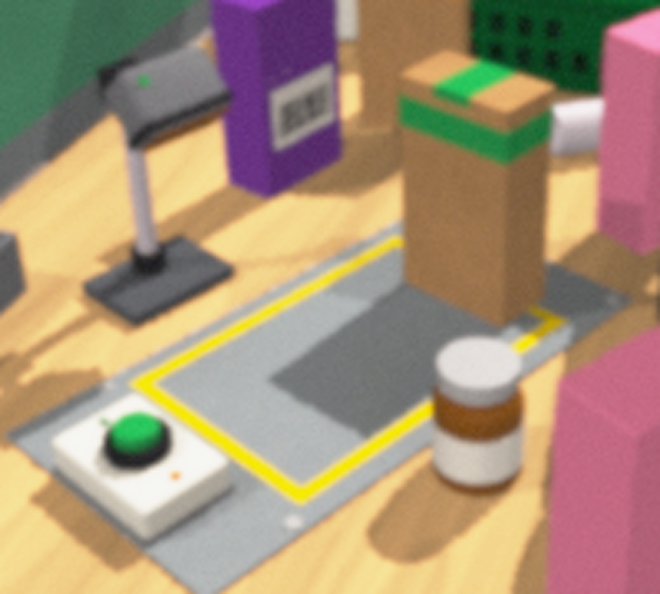

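View pics/yt.png

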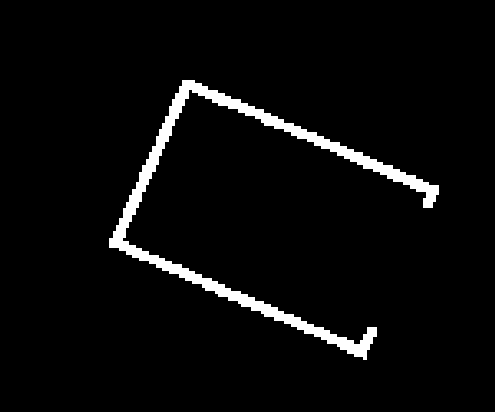

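```bash
python3 - <<'E'
from h import *
S=pickle.load(open("side0.pkl","rb"));T=pickle.load(open("top0.pkl","rb"))
def ym(f,a,b,c,d):
    hsv=cv2.cvtColor(f["image"],cv2.COLOR_RGB2HSV)
    y=cv2.inRange(hsv,(24,150,110),(33,255,255));m=np.zeros_like(y);m[c:d,a:b]=y[c:d,a:b];return m
for f,box in((T,(235,385,130,255)),(S,(230,380,215,305))):
    m=ym(f,*box);N,L,st,_=cv2.connectedComponentsWithStats(m)
    v,u=np.nonzero(np.isin(L,[i for i in range(1,N) if st[i,4]>8]))
    P=np.array([onz(f,a,b,.004)[:2] for a,b in zip(u+0.,v+0.)],np.float32)
    r=cv2.minAreaRect(P*1000);print(r);print(cv2.boxPoints(r).round(1))
# carton top corners (zoom t /5)
z=np.array([(590,293),(668,326),(605,488),(522,458)])/5+np.array([235,130])-.4
P=np.array([onz(T,*p,.204) for p in z]);print("cart top",P.round(4),P.mean(0).round(4),np.linalg.norm(np.roll(P,1,0)-P,axis=1).round(4))
# tape centre & side corners: side zoom 3.3: far-left (450,52)?, near (507,120?) 
zs=np.array([(402,72),(507,112),(556,88),(450,52)])/3.3+np.array([200,150])-.4
Q=np.array([onz(S,*p,.204) for p in zs]);print("side top",Q.round(4),Q.mean(0).round(4),np.linalg.norm(np.roll(Q,1,0)-Q,axis=1).round(4))
zf=np.array([(404,282),(503,328),(546,290)])/3.3+np.array([200,150])-.4
print("side foot",[onz(S,*p,.004).round(4) for p in zf])
print("tri top: order left/out..", [ (two(T,z[i],S,zs[j])[0].round(4),two(T,z[i],S,zs[j])[1].round(4)) for i,j in((0,0),(3,1),(2,2),(1,3))])
b=two(T,(261.5,168.8),S,(240.6,281.1));print("button",b)
E
```

```text
((543.8363037109375, 16.797088623046875), (299.51910400390625, 199.9442596435547), 66.10420227050781)
[[ 391.8  -79.6]
 [ 574.6 -160.6]
 [ 695.9  113.2]
 [ 513.1  194.2]]
((547.4469604492188, 18.533584594726562), (297.688720703125, 197.63705444335938), 66.0731430053711)
[[ 396.8  -77.4]
 [ 577.4 -157.6]
 [ 698.1  114.5]
 [ 517.5  194.7]]
cart top [[ 0.5418 -0.0965  0.204 ]
 [ 0.5209 -0.1448  0.204 ]
 [ 0.4201 -0.1047  0.204 ]
 [ 0.4389 -0.0535  0.204 ]] [ 0.4804 -0.0999  0.204 ] [0.1115 0.0527 0.1085 0.0546]
side top [[ 0.5441 -0.092   0.204 ]
 [ 0.4443 -0.049   0.204 ]
 [ 0.42   -0.1013  0.204 ]
 [ 0.5201 -0.1414  0.204 ]] [ 0.4821 -0.0959  0.204 ] [0.055  0.1087 0.0577 0.1079]
side foot [array([ 0.5449, -0.0899,  0.004 ]), array([ 0.4438, -0.0518,  0.004 ]), array([ 0.4247, -0.1177,  0.004 ])]
tri top: order left/out.. [(array([ 0.5438, -0.0961,  0.2021]), np.float64(0.0036)), (array([ 0.4421, -0.0527,  0.2023]), np.float64(0.0063)), (array([ 0.4205, -0.1047,  0.2024]), np.float64(0.0006)), (array([ 0.5212, -0.145 ,  0.2024]), np.float64(0.0002))]
button (array([0.63237471, 0.20959213, 0.04653876]), np.float64(0.0023946114282300318))
```

```bash
python3 - <<'E'
from h import *
from workcell import *
from scipy.spatial.transform import Rotation as R
T=pickle.load(open("top0.pkl","rb"))
s=read_state();q=s["tcp_rot"];M=R.from_quat(np.r_[q[1:],q[0]]).as_matrix();print(M.round(3),"jaw az",np.degrees(np.arctan2(M[1,0],M[0,0])))
for n,c in {"pinkR":[(385,246),(395,233),(428,248),(418,266)],"pinkL":[(233,266),(275,276)],"orange":[(430,142),(462,165)],"purple":[(380,145),(418,125)]}.items():
    print(n,[onz(T,*p,z)[:2].round(3) for p in c for z in(0.0,.2)])
ex=np.array([.383,.924]);F=np.array([.4695,-.1257])
for d in(.04,.05,.06): print(d,(F-d*ex).round(4),(np.r_[F-d*ex]-s["tool_pos"][:2])/.03)
S=pickle.load(open("side0.pkl","rb"))
cv2.imwrite("pics/zs2.png",cv2.resize(S["image"][110:290,340:440,::-1],None,fx=3.3,fy=3.3,interpolation=cv2.INTER_CUBIC))
E
```

```text
[[ 0.268 -0.     0.964]
 [-0.964  0.001  0.268]
 [-0.001 -1.     0.   ]] jaw az -74.48210801433571
pinkR [array([ 0.365, -0.218]), array([ 0.362, -0.195]), array([ 0.41 , -0.254]), array([ 0.402, -0.227]), array([ 0.358, -0.368]), array([ 0.355, -0.328]), array([ 0.296, -0.332]), array([ 0.3  , -0.296])]
pinkL [array([0.297, 0.311]), array([0.302, 0.274]), array([0.262, 0.165]), array([0.271, 0.144])]
orange [array([ 0.733, -0.383]), array([ 0.688, -0.342]), array([ 0.65 , -0.494]), array([ 0.614, -0.44 ])]
purple [array([ 0.723, -0.206]), array([ 0.679, -0.184]), array([ 0.795, -0.342]), array([ 0.743, -0.305])]
0.04 [ 0.4542 -0.1627] [10.01308993 13.03920819]
0.05 [ 0.4504 -0.1719] [ 9.88542326 12.73120819]
0.06 [ 0.4465 -0.1811] [ 9.75775659 12.42320819]
```

View pics/zs2.png

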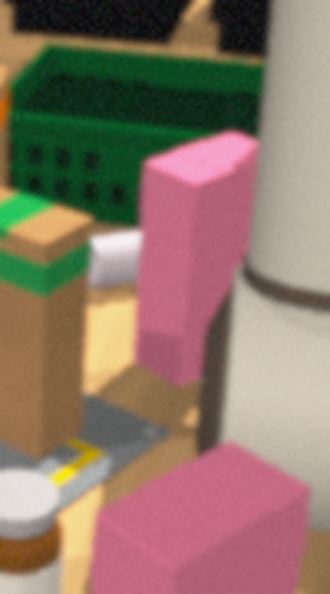

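```bash
python3 - <<'E'
from h import *
T=pickle.load(open("top0.pkl","rb"));S=pickle.load(open("side0.pkl","rb"))
for a in[(395,233),(385,246),(428,248)]:
  for b in [(383.9,158.5),(399,165.5)]: print(a,b,two(T,a,S,b))
E
```

```text
(395, 233) (383.9, 158.5) (array([ 0.40412559, -0.22552586,  0.20536987]), np.float64(0.004861978069040112))
(395, 233) (399, 165.5) (array([ 0.3834057 , -0.2312594 ,  0.18650481]), np.float64(0.038596351284965816))
(385, 246) (383.9, 158.5) (array([ 0.38011348, -0.18884967,  0.2225094 ]), np.float64(0.03781700144097483))
(385, 246) (399, 165.5) (array([ 0.36009337, -0.19509189,  0.20308623]), np.float64(0.0036114743305436943))
(428, 248) (383.9, 158.5) (array([ 0.39042864, -0.32688718,  0.16630753]), np.float64(0.07092645730456575))
(428, 248) (399, 165.5) (array([ 0.36802709, -0.33724439,  0.14186679]), np.float64(0.024335532758021715))
```

Request:
step_arm --pt "-1 0 0 1.3 0" --pt "-1 0 0 2.5 0" --pt "-1 0 0.5 3 0.9" --pt "-1 1 1.5 3 1.9" --pt "-1 2 2.5 3 2.8" --force 40

```text
time_s: 0.6
tool_pos: [0.2139, -0.4782, 0.3207]
tcp_rot: [0.636, -0.636, 0.31, -0.309]
contact_force: [1.5, -0.4, 0.2]
width: 0.0125
```

Request:
step_arm --pt "-1 0.9 1.1 0 0.8" --pt "-1 1.8 2.3 0 1.6" --pt "-1 2.7 3.5 0 2.4" --pt "-1 3.6 4.7 0 3.2" --pt "-1 4.5 5.8 0 3.7"

```text
time_s: 1.1
tool_pos: [0.3495, -0.3024, 0.3207]
tcp_rot: [0.694, -0.694, 0.135, -0.135]
contact_force: [-0.0, -0.7, 0.4]
width: 0.0003
```

Request:
step_arm --pt "-1 0.9 1.2 0 0" --pt "-1 1.8 2.4 0 0" --pt "-1 2.7 3.5 0 0" --pt "-1 3.4 4.4 0 0" --pt "-1 3.4 4.4 0 0"

```text
time_s: 1.6
tool_pos: [0.4532, -0.1675, 0.3203]
tcp_rot: [0.695, -0.694, 0.134, -0.133]
contact_force: [0.6, -0.1, 0.4]
width: -0.0001
```

Request:
step_arm --pt "-1 -0.09 -0.15 -1 0" --pt "-1 -0.09 -0.15 -2.4 0" --pt "-1 -0.09 -0.15 -3.8 0" --pt "-1 -0.09 -0.15 -4.8 -0.1" --pt "-1 -0.09 -0.15 -4.8 -0.1"

```text
time_s: 2.1
tool_pos: [0.4486, -0.1715, 0.1727]
tcp_rot: [0.695, -0.692, 0.141, -0.136]
contact_force: [-0.2, 0.0, 1.2]
width: 0.0001
```

```bash
python3 - <<'E'
from workcell import *
import cv2,numpy as np
for n in("side","top"):
    f=grab_frame(n); im=f["image"][:,:,::-1]; im=im[60:300,200:500]if n=="side" else im[110:350,220:520]
    cv2.imwrite(f"pics/{n}1.png",cv2.resize(im,None,fx=2.5,fy=2.5,interpolation=cv2.INTER_CUBIC))
s=read_state();print(s["time_s"],s["tool_pos"],s["contact_force"])
E
```

```text
2.2 [ 0.45043198 -0.17241384  0.17724046] [ 0.1236156  -0.47898061  0.32739748]
```

View pics/side1.png

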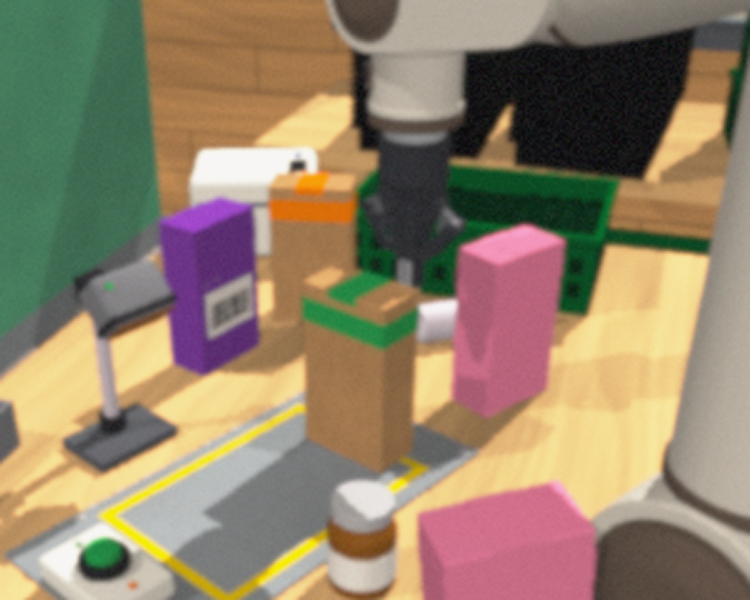

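View pics/top1.png

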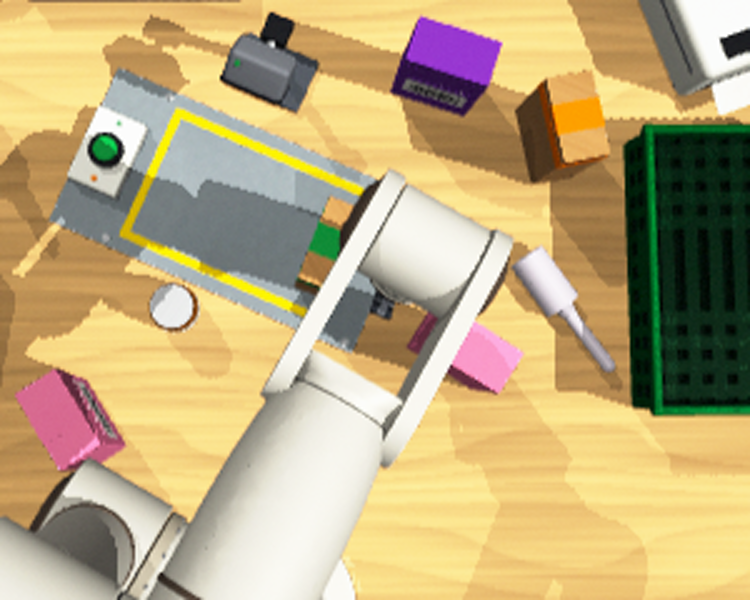

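Request:
step_arm --pt "-1 0.11 0.26 0 0" --pt "-1 0.22 0.52 0 0" --pt "-1 0.31 0.75 0 0" --pt "-1 0.38 0.92 0 0" --pt "-1 0.4 0.97 0 0"

```text
time_s: 2.7
tool_pos: [0.4627, -0.1425, 0.1775]
tcp_rot: [0.694, -0.693, 0.139, -0.138]
contact_force: [0.3, 0.2, -0.2]
width: 0.0003
```

Request:
step_arm --pt "-1 0.06 0.15 0 0" --pt "-1 0.13 0.31 0 0" --pt "-1 0.19 0.46 0 0" --pt "-1 0.26 0.62 0 0" --pt "-1 0.32 0.77 0 0"

```text
time_s: 3.2
tool_pos: [0.4725, -0.1191, 0.1775]
tcp_rot: [0.694, -0.693, 0.139, -0.138]
contact_force: [-0.0, -0.8, -0.4]
width: 0.0001
```

Request:
step_arm --pt "-1 0.06 0.15 0 0" --pt "-1 0.13 0.31 0 0" --pt "-1 0.19 0.46 0 0" --pt "-1 0.26 0.62 0 0" --pt "-1 0.3 0.72 0 0"

```text
time_s: 3.7
tool_pos: [0.4817, -0.0969, 0.1774]
tcp_rot: [0.694, -0.693, 0.138, -0.138]
contact_force: [-1.1, -0.7, 0.4]
width: 0.0001
```

```bash
python3 - <<'E'
from workcell import *
import cv2,numpy as np
for n in("side",):
    f=grab_frame(n); im=f["image"][:,:,::-1]; im=im[60:300,200:500]if n=="side" else im[110:350,220:520]
    cv2.imwrite(f"pics/{n}2.png",cv2.resize(im,None,fx=2.5,fy=2.5,interpolation=cv2.INTER_CUBIC))
s=read_state();print(s["time_s"],s["tool_pos"],s["contact_force"])
E
```

```text
3.75 [ 0.48176822 -0.09675682  0.17745149] [0.43066534 0.26709482 0.40434747]
```

View pics/side2.png

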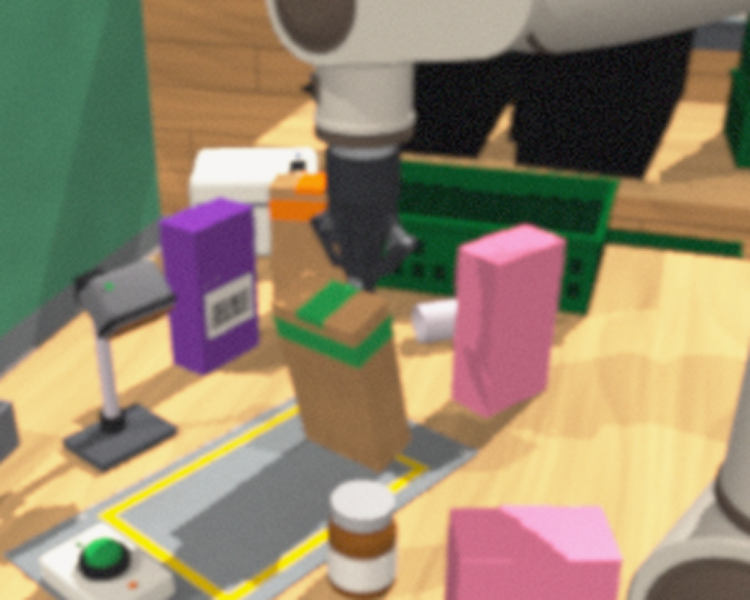

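The carton is leaning about its lower edge, with the foot corner still at about (380,467) in the zoomed view. I'll continue slowly past balance.

Request:
step_arm --pt "-1 0.06 0.14 0 0" --pt "-1 0.11 0.27 0 0" --pt "-1 0.17 0.41 0 0" --pt "-1 0.22 0.54 0 0" --pt "-1 0.26 0.64 0 0"

```text
time_s: 4.25
tool_pos: [0.4897, -0.0772, 0.1774]
tcp_rot: [0.694, -0.693, 0.138, -0.138]
contact_force: [1.3, 0.5, 0.2]
width: 0.0002
```

```bash
python3 - <<'E'
from workcell import *
import cv2,numpy as np
for n in("side",):
    f=grab_frame(n); im=f["image"][:,:,::-1]; im=im[60:300,200:500]if n=="side" else im[110:350,220:520]
    cv2.imwrite(f"pics/{n}3.png",cv2.resize(im,None,fx=2.5,fy=2.5,interpolation=cv2.INTER_CUBIC))
s=read_state();print(s["time_s"],s["tool_pos"],s["contact_force"])
E
```

```text
4.3 [ 0.48979261 -0.0769079   0.17742045] [ 0.1316216  -0.01963742 -1.19108089]
```

View pics/side3.png

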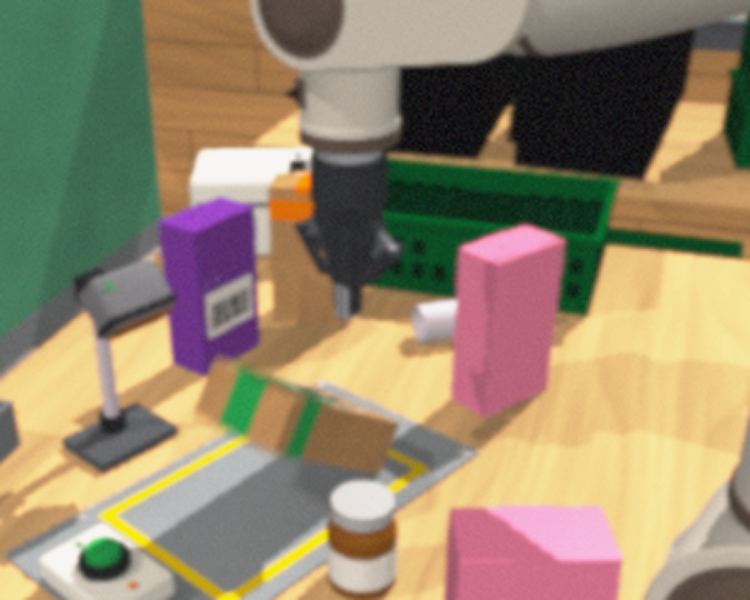

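The carton is falling by itself, clear of the fingers. I'll raise the arm and let it settle.

Request:
step_arm --pt "-1 0 0 0.7 0" --pt "-1 0 0 1.5 0" --pt "-1 0 0 2 0" --pt "-1 0 0 2 0" --pt "-1 0 0 2 0"

```text
time_s: 4.8
tool_pos: [0.4897, -0.0769, 0.237]
tcp_rot: [0.694, -0.693, 0.138, -0.138]
contact_force: [0.2, 0.2, 0.5]
width: -0.0005
```

```bash
python3 - <<'E'
from workcell import *
import cv2,numpy as np,pickle
for n in("side","top"):
    f=grab_frame(n);pickle.dump(f,open(f"{n}4.pkl","wb")); im=f["image"][:,:,::-1]; im=im[150:330,190:415]if n=="side" else im[130:260,235:395]
    cv2.imwrite(f"pics/{n}4.png",cv2.resize(im,None,fx=3.3 if n=="side" else 4.5,fy=3.3 if n=="side" else 4.5,interpolation=cv2.INTER_CUBIC))
s=read_state();print(s["time_s"],s["tool_pos"],s["contact_force"])
E
```

```text
4.9 [ 0.48947245 -0.07681234  0.23640648] [-0.25356122  0.49675541  0.3534271 ]
```

View pics/side4.png

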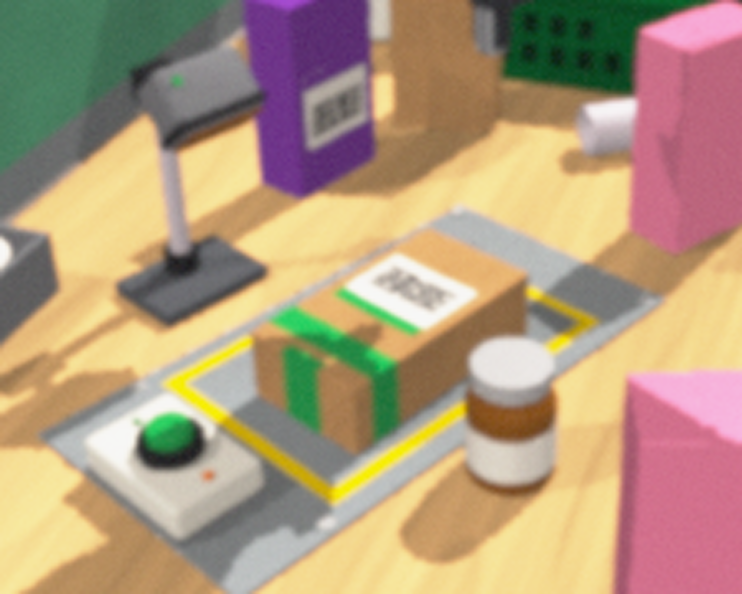

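View pics/top4.png

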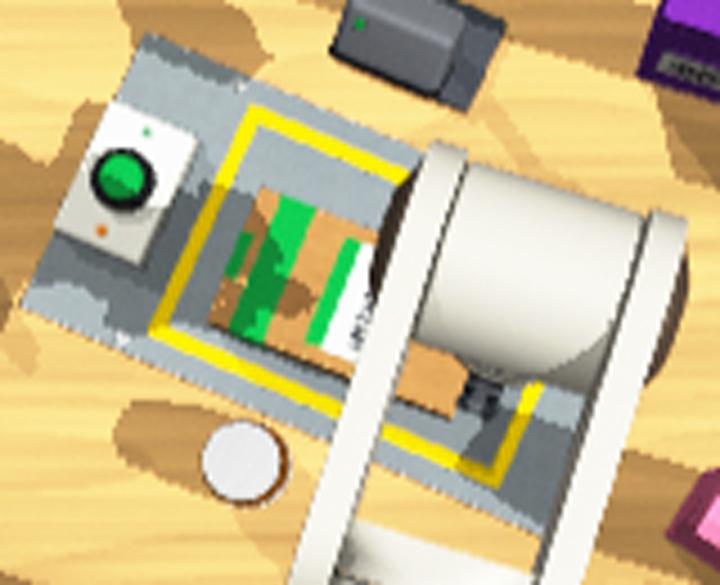

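```bash
python3 - <<'E'
from h import *
T=pickle.load(open("top4.pkl","rb"));S=pickle.load(open("side4.pkl","rb"))
for f,(a,b,c,d) in((T,(250,275,155,185)),(S,(225,260,265,300))):
    hsv=cv2.cvtColor(f["image"],cv2.COLOR_RGB2HSV)
    g=cv2.inRange(hsv,(50,100,40),(85,255,255));m=np.zeros_like(g);m[c:d,a:b]=g[c:d,a:b]
    N,L,st,ce=cv2.connectedComponentsWithStats(m);i=1+np.argmax(st[1:,4]);print(st[i],ce[i],onz(f,*ce[i],.056).round(4),onz(f,*ce[i],.050).round(4))
p=np.array([.631,.2095]);print((p-[.4895,-.0768])/.03)
E
```

```text
[257 164  10  11  89] [261.46067416 168.75280899] [0.6298 0.208  0.056 ] [0.6308 0.2087 0.05  ]
[233 275  16  13 155] [240.59354839 281.30967742] [0.6265 0.2201 0.056 ] [0.6308 0.214  0.05  ]
[4.71666667 9.54333333]
```

Request:
step_arm --pt "-1 0.5 1 0 0" --pt "-1 1.1 2.3 0 0" --pt "-1 1.8 3.7 0 0" --pt "-1 2.5 5.1 0 0" --pt "-1 3.2 6.5 0 0"

```text
time_s: 5.4
tool_pos: [0.5858, 0.12, 0.2355]
tcp_rot: [0.694, -0.693, 0.139, -0.137]
contact_force: [0.2, -0.7, 0.3]
width: 0.0002
```

Request:
step_arm --pt "-1 0.6 1.2 0 0" --pt "-1 1.2 2.4 0 0" --pt "-1 1.47 2.97 -0.8 0" --pt "-1 1.47 2.97 -2.2 0" --pt "-1 1.47 2.97 -3.6 0"

```text
time_s: 5.9
tool_pos: [0.6296, 0.2098, 0.1251]
tcp_rot: [0.694, -0.693, 0.139, -0.136]
contact_force: [0.7, 0.4, -1.0]
width: 0.0
```

Request:
step_arm --pt "-1 0 0 -0.8 0" --pt "-1 0 0 -1.2 0" --pt "-1 0 0 -1.3 0" --pt "-1 0 0 -1.3 0" --pt "-1 0 0 -1.3 0"

```text
time_s: 6.4
tool_pos: [0.6303, 0.2099, 0.0877]
tcp_rot: [0.694, -0.693, 0.138, -0.137]
contact_force: [0.5, 0.0, 0.3]
width: 0.0001
```

```bash
python3 - <<'E'
from workcell import *
import cv2,numpy as np,pickle
f=grab_frame("side");cv2.imwrite("pics/side5.png",cv2.resize(f["image"][150:330,190:415,::-1],None,fx=3.3,fy=3.3,interpolation=cv2.INTER_CUBIC))
f=grab_frame("top");cv2.imwrite("pics/top5.png",cv2.resize(f["image"][130:260,235:395,::-1],None,fx=4.5,fy=4.5,interpolation=cv2.INTER_CUBIC))
s=read_state();print(s["time_s"],s["tool_pos"],s["contact_force"])
E
```

```text
6.5 [0.63018695 0.20993597 0.0875513 ] [ 0.58915935 -0.28458097  0.73279052]
```

View pics/side5.png

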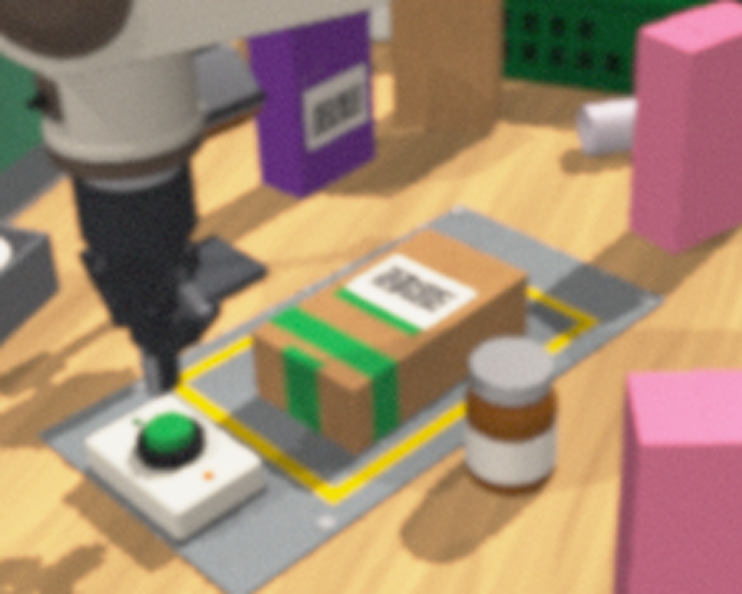

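```bash
python3 - <<'E'
from h import *
S=pickle.load(open("side4.pkl","rb"))
for p in[(.6302,.2099,.0876),(.6302,.2099,.056),(.6302,.2099,.05)]:
    u=np.array(proj(S,p));print(u,((u-[190,150])*3.3).round())
E
```

```text
[239.83486293 267.16931447] [164. 387.]
[241.42536604 278.20173838] [170. 423.]
[241.72134346 280.25476704] [171. 430.]
```

View pics/top5.png

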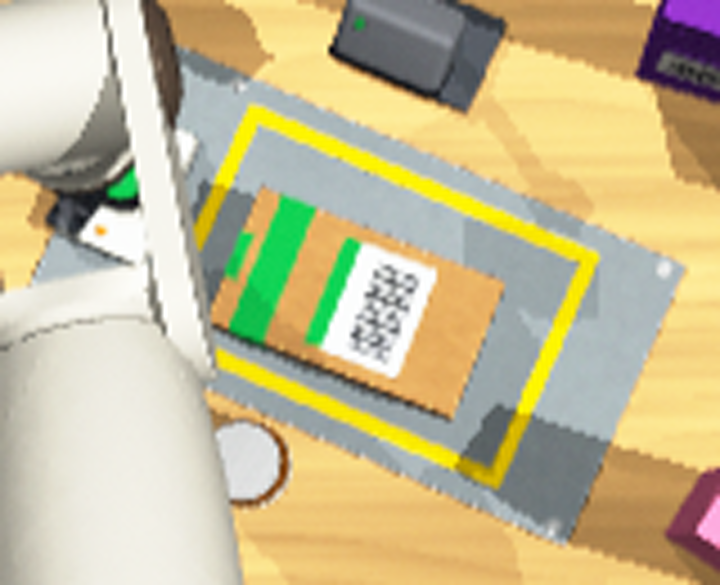

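The fingertip at (160,388) lies where the projected TCP should be, above the button. The carton lies well inside the outline with the label up. Pressing now.

Request:
step_arm --pt "-1 0 0 -0.5 0" --pt "-1 0 0 -0.9 0" --pt "-1 0 0 -1.05 0" --pt "-1 0 0 -1.15 0" --pt "-1 0 0 -1.2 0"

```text
time_s: 7.0
tool_pos: [0.63, 0.2099, 0.0513]
tcp_rot: [0.694, -0.693, 0.139, -0.137]
contact_force: [-1.3, -0.9, 3.4]
width: 0.0002
```

Request:
step_arm --pt "-1 0 0 -0.05 0" --pt "-1 0 0 -0.08 0" --pt "-1 0 0 -0.1 0" --pt "-1 0 0 -0.1 0" --pt "-1 0 0 -0.1 0"

```text
time_s: 7.5
tool_pos: [0.6302, 0.21, 0.0498]
tcp_rot: [0.694, -0.693, 0.138, -0.137]
contact_force: [-10.0, -2.2, 17.7]
width: -0.0003
```

```bash
python3 - <<'E'
from workcell import *
import cv2
s=read_state();print(s["tool_pos"],s["contact_force"])
f=grab_frame("side");cv2.imwrite("pics/side6.png",cv2.resize(f["image"][230:310,200:300,::-1],None,fx=6,fy=6,interpolation=cv2.INTER_CUBIC))
E
```

```text
[0.63019211 0.20997721 0.04982842] [-9.99184784 -2.21460477 17.6763569 ]
```

View pics/side6.png

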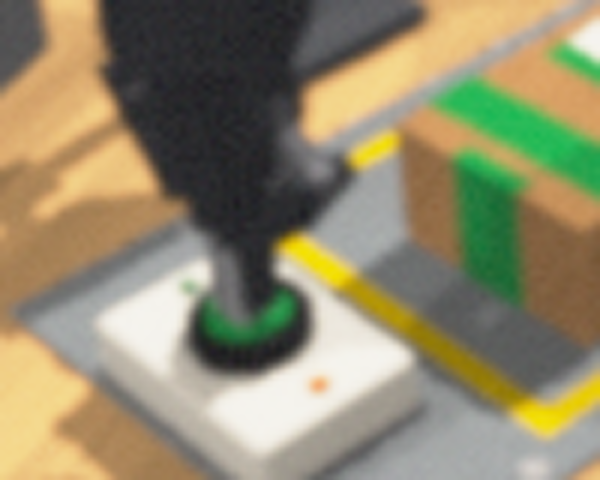

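The button is on its stop (17.7 N, z = 49.8 mm), so it is fully down. I'll release it and back off.

Request:
step_arm --pt "-1 0 0 0.15 0" --pt "-1 0 0 0.8 0" --pt "-1 0 0 2 0" --pt "-1 0 0 3.4 0" --pt "-1 0 0 4.8 0"

```text
time_s: 8.05
tool_pos: [0.6301, 0.2099, 0.1954]
tcp_rot: [0.694, -0.693, 0.138, -0.137]
contact_force: [0.5, 0.7, 0.6]
width: 0.0001
```

Request:
step_arm --pt "-1 0 0 1.2 0" --pt "-1 -0.5 0.5 2 0" --pt "-1 -1.2 1.2 2 0" --pt "-1 -2.2 2 2 0" --pt "-1 -3 2.5 2 0"

```text
time_s: 8.55
tool_pos: [0.5389, 0.2862, 0.2557]
tcp_rot: [0.695, -0.693, 0.138, -0.137]
contact_force: [0.8, -0.4, 0.6]
width: 0.0002
```

Request:
step_arm --pt "-1 -0.8 0.8 0 0" --pt "-1 -1.6 1.6 0 0" --pt "-1 -2.2 2.2 0 0" --pt "-1 -2.2 2.2 0 0" --pt "-1 -2.2 2.2 0 0"

```text
time_s: 9.05
tool_pos: [0.4728, 0.3524, 0.2559]
tcp_rot: [0.695, -0.693, 0.137, -0.137]
contact_force: [0.6, -0.4, 0.2]
width: 0.0002
```

```bash
python3 - <<'E'
from workcell import *
from h import *
for n in("side","top"):
    f=grab_frame(n);pickle.dump(f,open(f"{n}7.pkl","wb")); im=f["image"][:,:,::-1]
    cv2.imwrite(f"pics/{n}7.png",im)
s=read_state();print(s["time_s"],s["tool_pos"],s["contact_force"])
im=cv2.imread("pics/top7.png")[130:260,235:395];cv2.imwrite("pics/top7z.png",cv2.resize(im,None,fx=4.5,fy=4.5,interpolation=cv2.INTER_CUBIC))
E
```

```text
9.15 [0.47343109 0.35172313 0.25566978] [0.26355559 0.57809875 0.23551779]
```

View pics/side7.png

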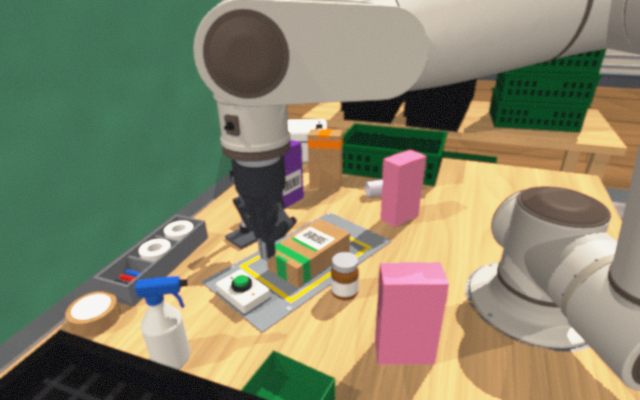

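View pics/top7z.png

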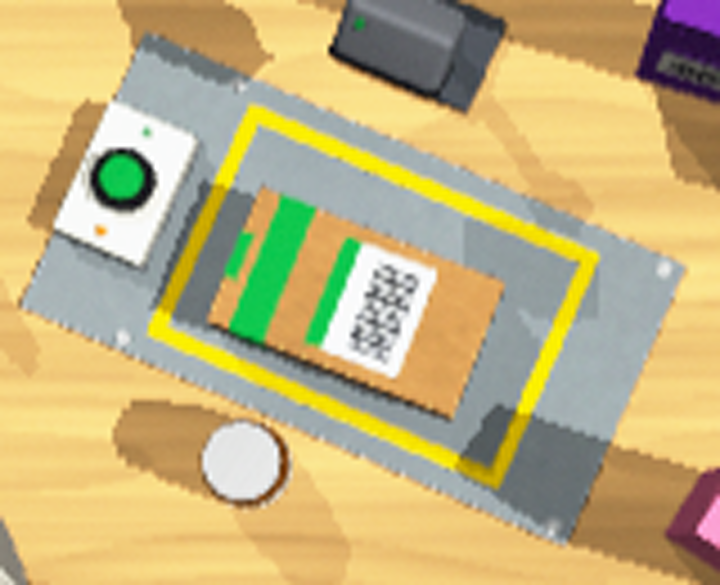

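View pics/top7.png

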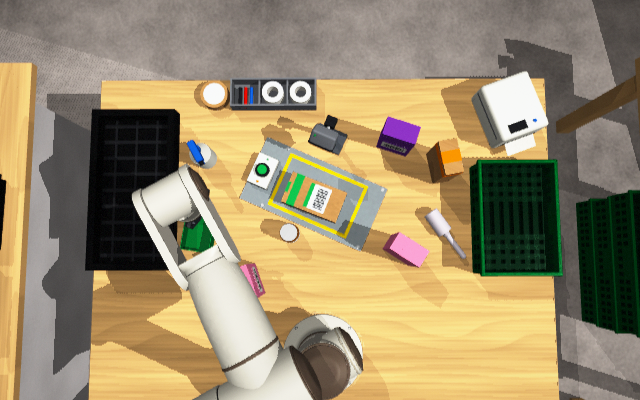

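View zooms.

The carton and button look right, but the near pink box at about (410,310) in the side view looks turned compared with the first picture. I'll measure that.

```bash
python3 - <<'E'
from h import *
S0=pickle.load(open("side0.pkl","rb"));T0=pickle.load(open("top0.pkl","rb"));S7=pickle.load(open("side7.pkl","rb"));T7=pickle.load(open("top7.pkl","rb"))
z=lambda f,a,b,c,d,k:cv2.resize(f["image"][c:d,a:b,::-1],None,fx=k,fy=k,interpolation=cv2.INTER_CUBIC)
cv2.imwrite("pics/pkS.png",np.hstack([z(f,350,460,235,375,3.6) for f in(S0,S7)]))
cv2.imwrite("pics/pkT.png",np.hstack([z(f,220,290,250,310,5.6) for f in(T0,T7)]))
E
```

```text
(no output)
```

View pics/pkS.png

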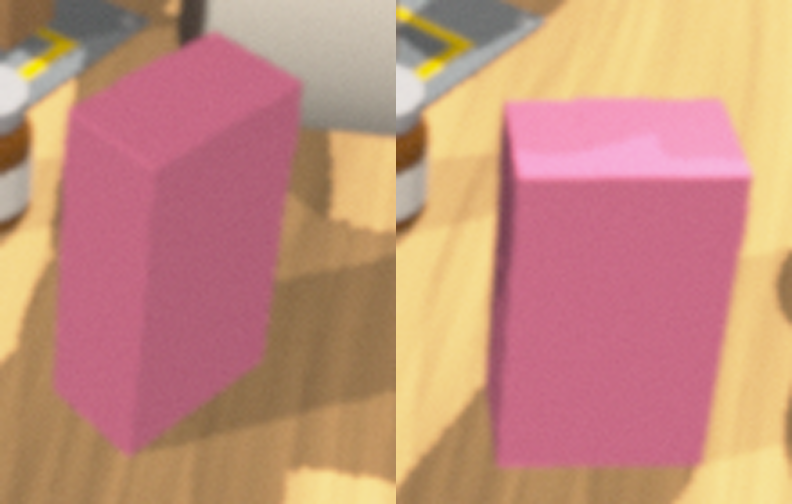

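View pics/pkT.png

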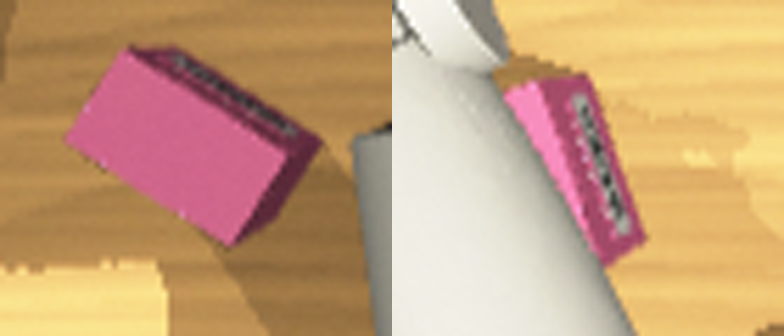

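```bash
python3 - <<'E'
from h import *
from workcell import *
S0=pickle.load(open("side0.pkl","rb"));T0=pickle.load(open("top0.pkl","rb"))
o=np.array([350,235])
def g(f,L,z,o=o,k=3.6):
    return np.array([onz(f,*(np.array(p)/k+o-.4),z)[:2] for p in L])
print("S0 foot",g(S0,[(53,388),(128,455),(262,360)],0).round(3).tolist())
print("S0 top",g(S0,[(70,107),(155,168),(301,85),(215,33)],.2).round(3).tolist())
print("T0 top",g(T0,[(126,48),(66,140),(230,247),(285,152)],.2,np.array([220,250]),5.6).round(3).tolist())
print("S7 foot",g(S0,[(102,465),(304,465)],0).round(3).tolist())
print("S7 top",g(S0,[(108,102),(122,178),(353,178),(325,100)],.2).round(3).tolist())
print("T7 foot label face",g(T0,[(585-392,72),(645-392,240)],0,np.array([220,250]),5.6).round(3).tolist())
print("T7 top",g(T0,[(540-392,85),(605-392,266)],.2,np.array([220,250]),5.6).round(3).tolist())
s=read_state();print(s["joints"].round(3))
E
```

```text
S0 foot [[0.329, 0.248], [0.279, 0.28], [0.221, 0.188]]
S0 top [[0.328, 0.249], [0.278, 0.281], [0.222, 0.193], [0.27, 0.161]]
T0 top [[0.326, 0.246], [0.276, 0.279], [0.217, 0.188], [0.269, 0.158]]
S7 foot [[0.291, 0.291], [0.189, 0.255]]
S7 top [[0.311, 0.239], [0.292, 0.293], [0.19, 0.258], [0.209, 0.202]]
T7 foot label face [[0.309, 0.238], [0.206, 0.2]]
T7 top [[0.305, 0.234], [0.207, 0.197]]
[0.507 0.174 1.362 0.003 1.605 0.899]
```

The pink box, which must stay where it stands, was turned by about 38° and shifted by about 37 mm, swept by the arm's shoulder as the base turned. Its centre went from (0.274, 0.219) to (0.250, 0.247), and its long axis from 58° to 20°. I'll put it back: straddle it loosely with open fingers, so it can't tip, and push it round on the bench without lifting it.

Request:
step_arm --pt "0.5 -0.6 -0.2 0.6 -1" --pt "0.5 -1.8 -0.8 1 -2" --pt "0.5 -3.2 -1.5 1 -3" --pt "0.5 -4.6 -2.2 1 -4" --pt "0.5 -6 -2.9 1 -5"

```text
time_s: 9.65
tool_pos: [0.2925, 0.2634, 0.2854]
tcp_rot: [0.604, -0.602, 0.369, -0.369]
contact_force: [0.8, -0.3, 1.7]
width: 0.0643
```

Request:
step_arm --pt "0.5 -0.5 -0.2 0 -0.5" --pt "0.5 -1 -0.4 0 -0.9" --pt "0.5 -1.3 -0.5 0 -0.9" --pt "0.5 -1.3 -0.5 0 -0.9" --pt "0.5 -1.3 -0.5 0 -0.9"

```text
time_s: 10.15
tool_pos: [0.2541, 0.2485, 0.2854]
tcp_rot: [0.58, -0.578, 0.405, -0.406]
contact_force: [0.1, 0.3, 0.3]
width: 0.0642
```

```bash
python3 - <<'E'
from workcell import *
from h import *
f=grab_frame("side");cv2.imwrite("pics/side8.png",cv2.resize(f["image"][180:380,300:500,::-1],None,fx=3,fy=3,interpolation=cv2.INTER_CUBIC))
s=read_state();q=s["tcp_rot"];print(s["time_s"],s["tool_pos"],s["width"],s["joints"].round(2),np.degrees(-2*np.arctan2(q[2],q[0])))
E
```

```text
10.2 [0.2541818  0.24855626 0.28531881] 0.06402832407578121 [ 0.56 -0.34  1.78  0.    1.7   1.78] -69.90377119417349
```

View pics/side8.png

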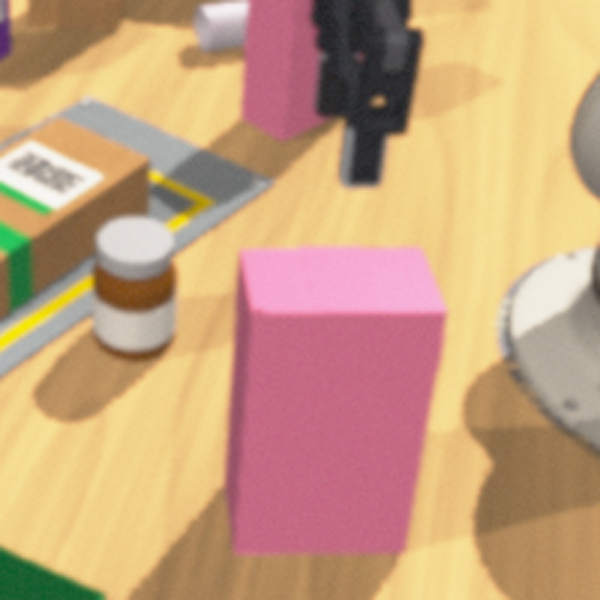

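Request:
step_arm --pt "0.85 -0.17 -0.06 -0.5 0" --pt "0.85 -0.17 -0.06 -1.2 0" --pt "0.85 -0.17 -0.06 -2 0" --pt "0.85 -0.17 -0.06 -2.6 0" --pt "0.85 -0.17 -0.06 -2.6 0"

```text
time_s: 10.7
tool_pos: [0.2488, 0.2464, 0.2053]
tcp_rot: [-0.579, 0.58, -0.406, 0.405]
contact_force: [-0.1, -0.0, 0.6]
width: 0.0791
```

```bash
python3 - <<'E'
from workcell import *
from h import *
f=grab_frame("side");cv2.imwrite("pics/side9.png",cv2.resize(f["image"][180:380,300:500,::-1],None,fx=3,fy=3,interpolation=cv2.INTER_CUBIC))
f=grab_frame("top");cv2.imwrite("pics/top9.png",cv2.resize(f["image"][220:320,200:300,::-1],None,fx=6,fy=6,interpolation=cv2.INTER_CUBIC))
s=read_state();q=s["tcp_rot"];print(s["time_s"],s["tool_pos"],s["width"],s["joints"].round(2),np.degrees(-2*np.arctan2(q[2],q[0])))
E
```

```text
10.8 [0.24951381 0.24689399 0.2077267 ] 0.0788642609536705 [ 0.56 -0.33  1.93  0.    1.55  1.78] -69.91794370409562
```

View pics/side9.png

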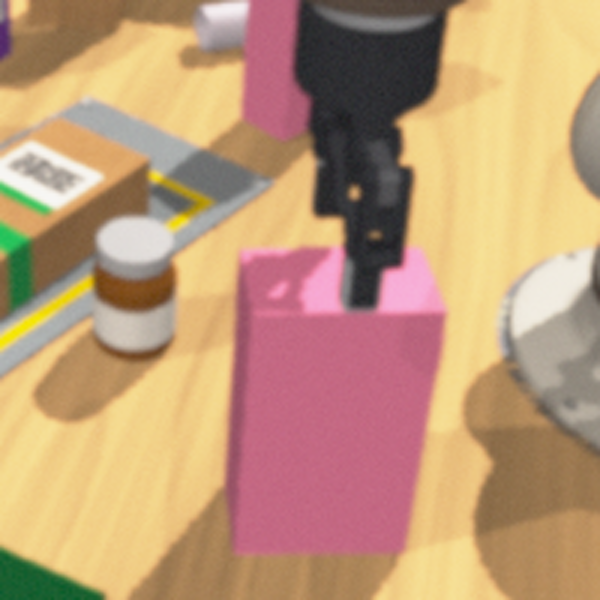

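View pics/top9.png

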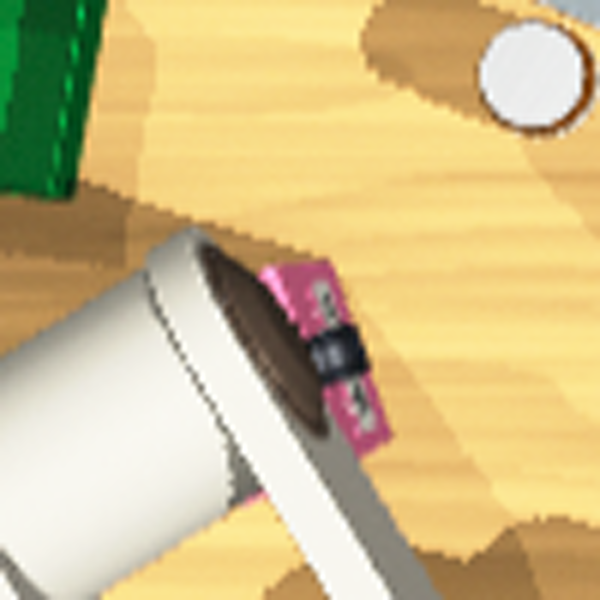

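```bash
python3 - <<'E'
from h import *
S=pickle.load(open("side0.pkl","rb"));T=pickle.load(open("top0.pkl","rb"))
n=np.array([-.342,.94]);c=np.array([.2495,.2469])
for d in(30,39.5,54):
  for z in(.2,.208,.218):
    u=(np.array(proj(S,(*(c+d/1e3*n),z)))-[300,180])*3;v=(np.array(proj(T,(*(c-d/1e3*n),z)))-[200,220])*6;print(d,z,u.round(),v.round())
E
```

```text
30 0.2 [350. 312.] [305. 358.]
30 0.208 [351. 301.] [303. 359.]
30 0.218 [353. 287.] [300. 360.]
39.5 0.2 [353. 323.] [323. 352.]
39.5 0.208 [355. 312.] [320. 353.]
39.5 0.218 [357. 298.] [317. 354.]
54 0.2 [359. 341.] [349. 342.]
54 0.208 [360. 330.] [347. 343.]
54 0.218 [362. 316.] [344. 344.]
```

The projections put both fingers about 9 mm clear of the box faces. Descending astride it.

Request:
step_arm --pt "0.85 0 0 -0.4 0" --pt "0.85 0 0 -0.9 0" --pt "0.85 0 0 -1.4 0" --pt "0.85 0 0 -1.9 0" --pt "0.85 0 0 -2 0"

```text
time_s: 11.3
tool_pos: [0.2492, 0.2467, 0.1465]
tcp_rot: [0.58, -0.579, 0.406, -0.406]
contact_force: [-0.8, 0.2, 0.5]
width: 0.0793
```

Request:
step_arm --pt "0.7 0 0 0 0" --pt "0.6 0 0 0 0" --pt "0.5 0 0 0 0" --pt "0.46 0 0 0 0" --pt "0.46 0 0 0 0" --force 20

```text
time_s: 11.8
tool_pos: [0.2494, 0.2467, 0.1469]
tcp_rot: [0.58, -0.579, 0.406, -0.406]
contact_force: [0.7, -0.9, 1.9]
width: 0.062
```

Request:
step_arm --pt "0.46 0.05 -0.06 0 0.4" --pt "0.46 0.13 -0.15 0 0.9" --pt "0.46 0.21 -0.24 0 1.4" --pt "0.46 0.3 -0.34 0 1.9" --pt "0.46 0.4 -0.45 0 2.3"

```text
time_s: 12.3
tool_pos: [0.2615, 0.2336, 0.1473]
tcp_rot: [0.638, -0.636, 0.307, -0.307]
contact_force: [-4.9, 4.3, 9.0]
width: 0.0624
```

Request:
step_arm --pt "0.46 0.08 -0.09 0 0.5" --pt "0.46 0.16 -0.18 0 1" --pt "0.46 0.25 -0.28 0 1.5" --pt "0.46 0.34 -0.4 0 2.1" --pt "0.46 0.41 -0.47 0 2.5"

```text
time_s: 12.8
tool_pos: [0.2738, 0.2195, 0.1475]
tcp_rot: [0.682, -0.68, 0.191, -0.19]
contact_force: [-3.8, 3.8, 7.5]
width: 0.0624
```

```bash
python3 - <<'E'
from workcell import *
from h import *
f=grab_frame("side");cv2.imwrite("pics/side10.png",cv2.resize(f["image"][235:375,350:460,::-1],None,fx=3.6,fy=3.6,interpolation=cv2.INTER_CUBIC))
s=read_state();q=s["tcp_rot"];print(s["time_s"],s["tool_pos"],s["width"],s["contact_force"],np.degrees(-2*np.arctan2(q[2],q[0])))
E
```

```text
12.85 [0.27397267 0.21951376 0.14763143] 0.0622981469319647 [-2.38687211  1.26532831  4.41254505] -31.09640776167868
```

View pics/side10.png

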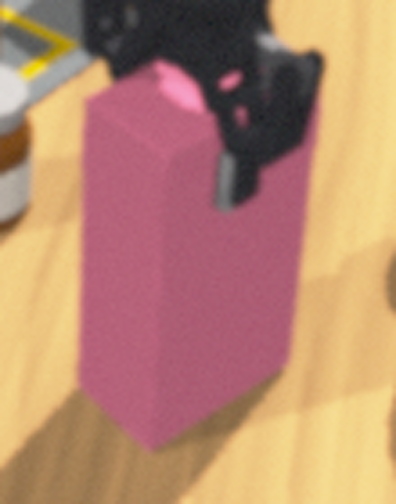

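```bash
python3 - <<'E'
from h import *
S=pickle.load(open("side0.pkl","rb"))
g=lambda L,z:np.array([onz(S,*(np.array(p)/3.6+[350,235]-.4),z)[:2] for p in L])
for L in([(53,388),(128,455),(262,360)],[(80,383),(152,450),(288,364)]):
    a,b,c=g(L,0);print(a.round(4),b.round(4),c.round(4),"ctr",((a+c)/2).round(4),"ang",np.degrees(np.arctan2(*(b-c)[::-1])).round(1),np.degrees(np.arctan2(*(b-a)[::-1])).round(1))
for L in([(70,107),(155,168)],[(85,100),(168,160)]): print(g(L,.2).round(4).tolist())
E
```

```text
[0.3292 0.2483] [0.2792 0.2796] [0.2209 0.1882] ctr [0.275  0.2183] ang 57.4 148.0
[0.3157 0.2397] [0.2677 0.272 ] [0.2064 0.1863] ctr [0.261 0.213] ang 54.4 146.0
[[0.3277, 0.2489], [0.2784, 0.2811]]
[[0.3221, 0.2409], [0.2738, 0.2734]]
```

Request:
step_arm --pt "0.46 0.07 -0.04 0 0.2" --pt "0.46 0.14 -0.08 0 0.4" --pt "0.46 0.2 -0.12 0 0.5" --pt "0.46 0.26 -0.16 0 0.5" --pt "0.46 0.26 -0.16 0 0.5"

```text
time_s: 13.35
tool_pos: [0.2815, 0.2151, 0.148]
tcp_rot: [0.689, -0.686, 0.167, -0.165]
contact_force: [-6.2, 2.2, 8.3]
width: 0.0625
```

Request:
step_arm --pt "0.5 -0.02 0.01 0 0" --pt "0.55 -0.05 0.03 0 0" --pt "0.65 -0.07 0.04 0 0" --pt "0.85 -0.07 0.04 0 0" --pt "0.85 -0.07 0.04 0 0"

```text
time_s: 13.85
tool_pos: [0.2794, 0.2163, 0.148]
tcp_rot: [0.689, -0.686, 0.167, -0.165]
contact_force: [-0.4, 0.3, -0.2]
width: 0.0792
```

```bash
python3 - <<'E'
from workcell import *
from h import *
f=grab_frame("side");cv2.imwrite("pics/side11.png",cv2.resize(f["image"][235:375,350:460,::-1],None,fx=3.6,fy=3.6,interpolation=cv2.INTER_CUBIC))
s=read_state();q=s["tcp_rot"];print(s["time_s"],s["tool_pos"],s["width"],s["contact_force"],np.degrees(-2*np.arctan2(q[2],q[0])))
E
```

```text
13.9 [0.27941332 0.21626984 0.14802187] 0.07882830847441523 [-0.24795822 -0.35686016 -0.43398792] -27.187403842016987
```

View pics/side11.png

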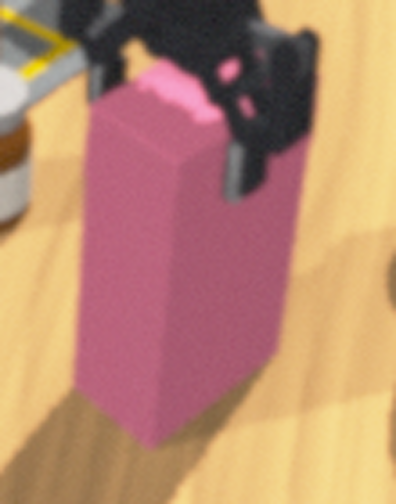

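```bash
cat > m.py <<'E'
from h import *
S=pickle.load(open("side0.pkl","rb"))
def meas(feet,top):
    g=lambda L,z:np.array([onz(S,*(np.array(p)/3.6+[350,235]-.4),z)[:2] for p in L])
    a,b,c=g(feet,0);print(a.round(4),b.round(4),c.round(4),"ctr",((a+c)/2).round(4),"ang",np.degrees(np.arctan2(*(b-c)[::-1])).round(1),np.degrees(np.arctan2(*(b-a)[::-1])).round(1));print("top",g(top,.2).round(4).tolist())
E
python3 -c "
from m import *
meas([(76,385),(150,447),(277,352)],[(88,110),(178,160)])"
```

```text
[0.3174 0.2419] [0.2692 0.2704] [0.2136 0.1792] ctr [0.2655 0.2106] ang 58.6 149.4
top [[0.3187, 0.2483], [0.2694, 0.2718]]
```

The box is upright again with its yaw restored to about 59° (it was about 58°). It is still about 12 mm short along its long axis. I'll centre the fingers on it and nudge it diagonally, pushing with alternate fingers.

Request:
step_arm --pt "0.85 -0.2 -0.08 0 -0.2" --pt "0.85 -0.46 -0.19 0 -0.5" --pt "0.7 -0.46 -0.19 0 -0.5" --pt "0.5 -0.46 -0.19 0 -0.5" --pt "0.46 -0.46 -0.19 0 -0.5"

```text
time_s: 14.4
tool_pos: [0.2658, 0.2106, 0.1481]
tcp_rot: [0.683, -0.68, 0.19, -0.189]
contact_force: [-1.0, -0.6, -0.2]
width: 0.0626
```

Request:
step_arm --pt "0.46 -0.05 0.08 0 0" --pt "0.46 -0.11 0.18 0 0" --pt "0.46 -0.17 0.28 0 0" --pt "0.46 -0.23 0.38 0 0" --pt "0.46 -0.23 0.38 0 0"

```text
time_s: 14.9
tool_pos: [0.2587, 0.2224, 0.1481]
tcp_rot: [0.683, -0.68, 0.19, -0.188]
contact_force: [1.7, -1.0, 1.5]
width: 0.0623
```

Request:
step_arm --pt "0.46 0.15 -0.02 0 0" --pt "0.46 0.3 -0.04 0 0" --pt "0.46 0.45 -0.06 0 0" --pt "0.46 0.6 -0.08 0 0" --pt "0.46 0.65 -0.09 0 0"

```text
time_s: 15.4
tool_pos: [0.2786, 0.2196, 0.148]
tcp_rot: [0.683, -0.68, 0.19, -0.188]
contact_force: [-0.9, 0.8, 1.0]
width: 0.0625
```

Request:
step_arm --pt "0.5 -0.02 0.01 0 0" --pt "0.6 -0.05 0.03 0 0" --pt "0.7 -0.07 0.04 0 0" --pt "0.85 -0.07 0.04 0 0" --pt "0.85 -0.07 0.04 0 0"

```text
time_s: 15.9
tool_pos: [0.2765, 0.2208, 0.1481]
tcp_rot: [0.683, -0.68, 0.19, -0.188]
contact_force: [0.8, 1.0, 0.2]
width: 0.0791
```

```bash
python3 - <<'E'
from workcell import *
from h import *
f=grab_frame("side");cv2.imwrite("pics/side12.png",cv2.resize(f["image"][235:375,350:460,::-1],None,fx=3.6,fy=3.6,interpolation=cv2.INTER_CUBIC))
s=read_state();q=s["tcp_rot"];print(s["time_s"],s["tool_pos"],s["width"],s["contact_force"],np.degrees(-2*np.arctan2(q[2],q[0])))
E
```

```text
15.95 [0.27651455 0.2207788  0.14807552] 0.07934150895222929 [-0.23253283  0.97632301 -0.25654314] -31.11053115959359
```

View pics/side12.png

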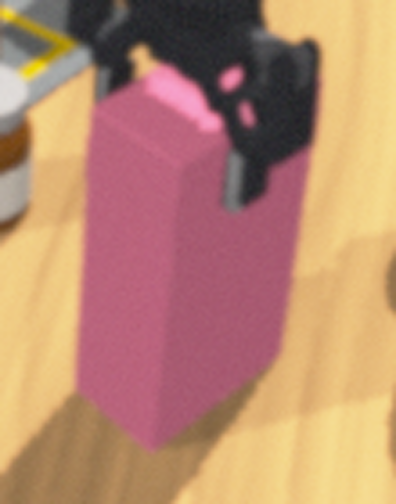

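```bash
python3 -c "
from m import *
meas([(77,388),(152,450),(280,355)],[(93,110),(182,163)])"
```

```text
[0.3164 0.2438] [0.2677 0.272 ] [0.2116 0.181 ] ctr [0.264  0.2124] ang 58.4 149.9
top [[0.3164, 0.2475], [0.2672, 0.2734]]
```

Rocking took up most of that motion, so the box only moved about 1.5 mm. I'll make one longer diagonal nudge.

Request:
step_arm --pt "0.85 -0.2 -0.14 0 0" --pt "0.85 -0.42 -0.28 0 0" --pt "0.7 -0.42 -0.28 0 0" --pt "0.5 -0.42 -0.28 0 0" --pt "0.44 -0.42 -0.28 0 0"

```text
time_s: 16.45
tool_pos: [0.2641, 0.2124, 0.1482]
tcp_rot: [0.683, -0.68, 0.19, -0.189]
contact_force: [1.7, -1.3, 0.4]
width: 0.0615
```

Request:
step_arm --pt "0.44 -0.12 0.19 0 0" --pt "0.44 -0.24 0.37 0 0" --pt "0.44 -0.36 0.56 0 0" --pt "0.44 -0.48 0.74 0 0" --pt "0.44 -0.6 0.93 0 0"

```text
time_s: 16.95
tool_pos: [0.2462, 0.2408, 0.1486]
tcp_rot: [0.683, -0.68, 0.189, -0.189]
contact_force: [5.9, -9.4, 15.5]
width: 0.0613
```

Request:
step_arm --pt "0.44 0.25 -0.13 0 0" --pt "0.44 0.5 -0.27 0 0" --pt "0.44 0.77 -0.42 0 0" --pt "0.44 1.05 -0.57 0 0" --pt "0.44 1.33 -0.72 0 0"

```text
time_s: 17.45
tool_pos: [0.2864, 0.2189, 0.1485]
tcp_rot: [0.683, -0.68, 0.19, -0.189]
contact_force: [-8.9, 5.4, 10.4]
width: 0.0619
```

Request:
step_arm --pt "0.5 -0.02 0.01 0 0" --pt "0.6 -0.05 0.03 0 0" --pt "0.7 -0.07 0.04 0 0" --pt "0.85 -0.07 0.04 0 0" --pt "0.85 -0.07 0.04 0 0"

```text
time_s: 17.95
tool_pos: [0.2843, 0.2202, 0.1486]
tcp_rot: [0.683, -0.68, 0.19, -0.189]
contact_force: [0.2, -0.5, 0.0]
width: 0.0791
```

```bash
python3 - <<'E'
from workcell import *
from h import *
f=grab_frame("side");cv2.imwrite("pics/side13.png",cv2.resize(f["image"][235:375,350:460,::-1],None,fx=3.6,fy=3.6,interpolation=cv2.INTER_CUBIC))
s=read_state();q=s["tcp_rot"];print(s["time_s"],s["tool_pos"],s["width"],s["contact_force"],np.degrees(-2*np.arctan2(q[2],q[0])))
E
```

```text
18.0 [0.28426722 0.22018649 0.14856761] 0.07868440921307097 [-0.73161264  0.30633352 -0.15542576] -31.06606812641443
```

View pics/side13.png

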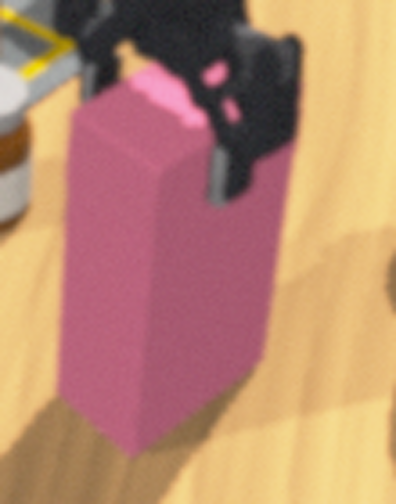

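```bash
python3 -c "
from m import *
meas([(60,395),(132,457),(263,358)],[(75,115),(155,168)])"
```

```text
[0.3242 0.2519] [0.2769 0.2801] [0.2206 0.1865] ctr [0.2724 0.2192] ang 59.0 149.1
top [[0.3238, 0.2543], [0.2784, 0.2811]]
```

Request:
step_arm --pt "1 0 0 0 0" --pt "1 -0.12 0.07 0 0" --pt "1 -0.25 0.1 0 0" --pt "1 -0.25 0.1 0.1 0" --pt "1 -0.25 0.1 0.4 0"

```text
time_s: 18.5
tool_pos: [0.2763, 0.2231, 0.1606]
tcp_rot: [0.683, -0.68, 0.19, -0.188]
contact_force: [-0.4, 0.3, 0.3]
width: 0.0857
```

Request:
step_arm --pt "1 0 0 0.6 0" --pt "1 0 0 1.2 0" --pt "1 0 0 2.2 0" --pt "1 0 0 3.3 0" --pt "1 0 0 4.4 0"

```text
time_s: 19.0
tool_pos: [0.2762, 0.223, 0.2946]
tcp_rot: [0.683, -0.68, 0.19, -0.188]
contact_force: [0.2, -0.1, -0.1]
width: 0.0856
```

Request:
step_arm --pt "1 0.6 0.8 0 0" --pt "1 1.4 1.8 0 0" --pt "1 2.2 3 0 0" --pt "1 3 4 0 0" --pt "1 3 4 0 0"

```text
time_s: 19.5
tool_pos: [0.368, 0.3453, 0.2936]
tcp_rot: [0.683, -0.68, 0.19, -0.188]
contact_force: [0.0, 0.2, -0.4]
width: 0.0857
```

```bash
python3 - <<'E'
from workcell import *
from h import *
F={}
for n in("side","top"):
    f=F[n]=grab_frame(n);pickle.dump(f,open(f"{n}14.pkl","wb"));cv2.imwrite(f"pics/{n}14.png",f["image"][:,:,::-1])
cv2.imwrite("pics/side14z.png",cv2.resize(F["side"]["image"][235:375,350:460,::-1],None,fx=3.6,fy=3.6,interpolation=cv2.INTER_CUBIC))
s=read_state();print(s["time_s"],s["tool_pos"],s["contact_force"],s["joints"].round(2))
E
```

```text
19.6 [0.3662733  0.3431889  0.29452352] [-0.22258539  0.30143284  0.14721028] [ 0.6  -0.02  1.49  0.    1.67  1.14]
```

View pics/side14.png

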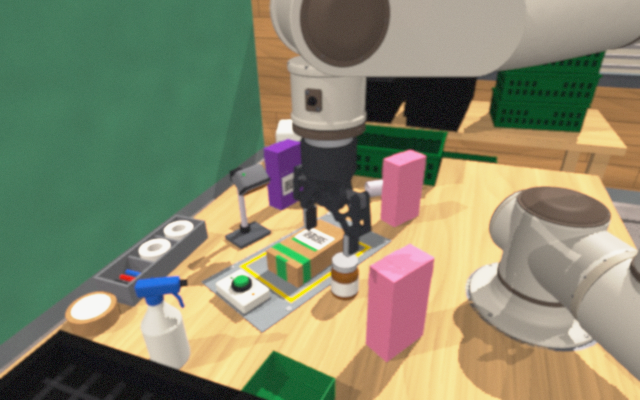

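View pics/top14.png

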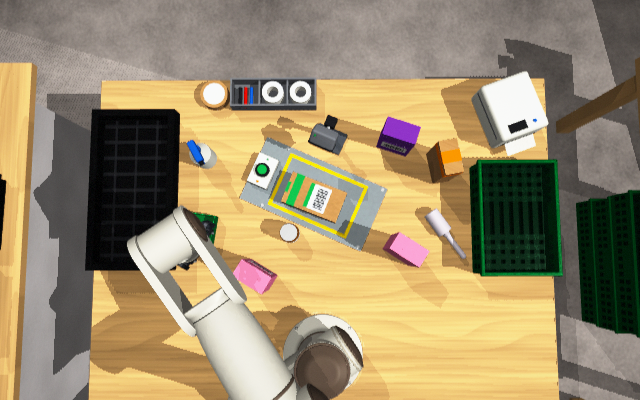

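View pics/side14z.png

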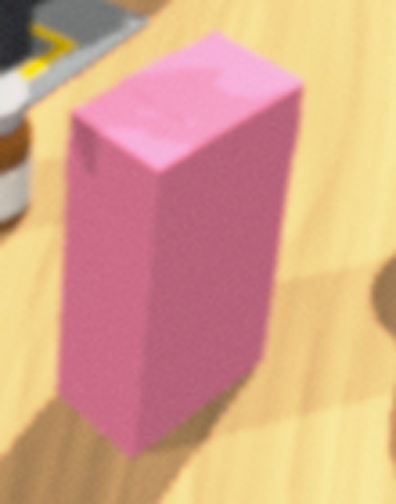

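The pink box is back: its feet and top corners match the first picture to within about 3 mm, and its yaw to within about 1.5°. I'll do a last carton check, compare the other items, and hand in.

```bash
python3 - <<'E'
from workcell import *
from h import *
T=pickle.load(open("top14.pkl","rb"));T0=pickle.load(open("top0.pkl","rb"))
z=np.array([(262,186),(503,284),(455,415),(212,323)])/4.5+[235,130]-.4
ex=np.array([.405,.914]);ey=np.array([-.914,.405])
P=np.array([onz(T,*p,.064)[:2] for p in z])-[.5455,.0177];print((np.c_[P@ex,P@ey]*1000).round())
for n,(a,b,c,d) in dict(jar=(275,302,220,245),reader=(305,350,113,155),scoop=(422,468,207,262),orange=(425,466,136,185),purple=(375,422,115,155),pinkR=(383,430,230,268),mister=(186,215,138,168),button=(248,278,150,190)).items():
    A=[cv2.cvtColor(f["image"][c:d,a:b],cv2.COLOR_RGB2GRAY).astype(np.float32) for f in(T0,T)];s,r=cv2.phaseCorrelate(*A,cv2.createHanningWindow(A[0].shape[::-1],cv2.CV_32F));print(n,np.round(s,2),round(r,2))
print(finish_job())
E
```

```text
[[105. -35.]
 [-92. -40.]
 [-98.  65.]
 [ 97.  75.]]
jar [0.5  0.47] 1.0
reader [0.52 0.52] 0.99
scoop [ 0.01 -0.01] 0.96
orange [ 0.56 -0.04] 1.03
purple [-0.03  0.07] 0.98
pinkR [-0.03  0.07] 0.93
mister [-0.04  0.03] 0.99
button [-0.01  0.01] 1.0
the job is handed in; nothing more can be done
None
```

The carton is down on the plate and the button has been pressed and released, but on the way the arm knocked one item that should have stayed put. I moved it back before handing in.

- **Carton:** I pushed it with shut fingers at the top of the label face and it fell by itself, flat and label side up. In the outline's frame it spans about x −98 to +105 mm and y −40 to +75 mm. That is inside the inner edge of the line at ±138 and ±88 mm.
- **Button:** I pressed it to its stop (fingertip at 49.8 mm, 17.7 N) and let it come up. The last top picture shows it at the same place as at the start.
- **Pink box near the base:** It was found turned about 38° and shifted about 37 mm, most likely swept by the arm's shoulder as the base turned. I had not checked for that.
    - **How I put it back:** I straddled it with open fingers and pushed it on the bench, without lifting it. During this it leaned and rocked a few degrees between the fingers.
    - **Where it ended:** It stands upright within about 3 mm and 1.5° of where it started. This came after the button press, and the box was out of place for part of the job.
- **Other items:** The jar, mister, scoop, reader, orange and purple cartons and the other pink box show no shift beyond half a pixel (about 1.5 mm) in the top view. The punnet was partly hidden by the arm, so I only judged it by eye.

The job was handed in at about 19.6 s, with the gripper clear of everything.

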